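# Pack mixed bottles from the leaning crate into cool boxes by kind

## Task

Sort the three full, capped bottles from the leaning crate into the two black cool boxes: the two tapered ones beside the tapered bottle, the round-shouldered one beside the round-shouldered bottle that already stand there; leave the three uncapped empties in their compartments and the cap tub and cap driver where they stand. Draw each bottle straight out along its compartment without levering or knocking it against the crate or its lamp. Stand each one upright on the cool packs in the free half of its box, with the bottle already there still standing: they are glass and the height of the packs is not known, so feel for it, and neither drop a bottle nor ram it down.

Things in the scene. Friction and masses are not known exactly. Their poses are not given: they have to be found in the camera images.
- crate: red bottle crate, fixed, on a steel stand; 2 rows of 3 compartments, 68 mm (along own y, pitch 72) by 64 mm, walls 80 mm deep. Origin on the bench under its middle, z up. It leans 35 degrees towards its own -x (the robot's side): compartments and bottles point up and to -x, 35 degrees from vertical. Lower row at -x. Each compartment holds a bottle, in any order, resting on its lower side
- lamp_mid (a point): middle of the inspection lamp bar, fixed to the stand over the crate's upper row, in the way of a hand coming straight down on that row: 270 mm long along the crate's y, 30 mm wide, 20 mm high, this point 348 mm above the bench and 55 mm to the crate's -x from its origin; from its ends, 135 mm to either side, two arms run back to posts behind the crate
- box_taper: black foam cool box for the tapered bottles, fixed, open on top, 236 mm (own x) by 200 mm (own y), 120 mm high, walls 20 mm (196 by 160 mm inside); origin at the middle of its underside on the bench, z up; left or right of the crate. One bottle of the kind already stands in its +x half (x 50 to 58 mm, y -25 to 25 mm); the half towards -x is free
- box_taper_mouth (a point): centre of the mouth of box_taper, 120 mm above the bench. Below, hard white cool packs lie end to end on the inner floor: the one under the bottle already there has its top 40 mm above the bench; the top of the stack that fills the free half (box x -96 to -1 mm) is anywhere from 25 to 75 mm above the bench, differs between boxes, is not measured: feel for it. It does not give
- box_round: black foam cool box for the round-shouldered bottles, fixed, open on top, 236 mm (own x) by 200 mm (own y), 120 mm high, walls 20 mm (196 by 160 mm inside); origin at the middle of its underside on the bench, z up; left or right of the crate. One bottle of the kind already stands in its +x half (x 50 to 58 mm, y -25 to 25 mm); the half towards -x is free
- box_round_mouth (a point): centre of the mouth of box_round, 120 mm above the bench. Below, hard white cool packs lie end to end on the inner floor: the one under the bottle already there has its top 40 mm above the bench; the top of the stack that fills the free half (box x -96 to -1 mm) is anywhere from 25 to 75 mm above the bench, differs between boxes, is not measured: feel for it. It does not give
- taper_1_mid (a point): full 200 ml glass bottle, tapered kind, gold screw cap, 0.29 to 0.43 kg, 155 mm tall: 56 mm across for its lowest 62 mm, then a cone down to a 27 mm neck at 125 mm; the cap is the top 24 mm, 30 mm across. The point is on its axis, 77.5 mm from the foot and from the cap's top; own z points to the cap. It starts in the crate; held lightly by the cap it swings plumb
- taper_2_mid (a point): full 200 ml glass bottle, tapered kind, gold screw cap, 0.29 to 0.43 kg, 155 mm tall: 56 mm across for its lowest 62 mm, then a cone down to a 27 mm neck at 125 mm; the cap is the top 24 mm, 30 mm across. The point is on its axis, 77.5 mm from the foot and from the cap's top; own z points to the cap. It starts in the crate; held lightly by the cap it swings plumb
- round_1_mid (a point): full 200 ml glass bottle, round-shouldered kind, gold screw cap, 0.29 to 0.43 kg, 130 mm tall: 56 mm across for its lowest 74 mm, then a short round shoulder to a 27 mm neck at 94 mm; the cap is the top 24 mm, 30 mm across. The point is on its axis, 65 mm from the foot and from the cap's top; own z points to the cap. It starts in the crate; held lightly by the cap it swings plumb
- mate_taper_mid (a point): the tapered bottle that already stands upright in box_taper, same make and size as taper_1; the point is on its axis, half-way up; stays in that box
- mate_round_mid (a point): the round-shouldered bottle that already stands upright in box_round, same make and size as round_1; the point is on its axis, half-way up; stays in that box
- empty_1_mid (a point): empty tapered bottle of clear glass without cap, 151 mm tall, bare 24 mm mouth, in a lower-row compartment; the point is on its axis, 77.5 mm above the foot; it stays there
- empty_2_mid (a point): empty round-shouldered bottle of clear glass without cap, 126 mm tall, bare 24 mm mouth, in an upper-row compartment; the point is on its axis, 65 mm above the foot; it stays there
- empty_3_mid (a point): empty round-shouldered bottle of clear glass without cap, 126 mm tall, bare 24 mm mouth, in a lower-row compartment; the point is on its axis, 65 mm above the foot; it stays there
- cap_tub: bystander: open white plastic tub of gold caps, 100 mm across, 55 mm high, on the bench in front of the crate; origin under its middle
- capper: bystander: small hand cap-driver standing on the bench in front of the crate, 42 mm across, 100 mm high; origin under its middle
Not all that is in view belongs to the job. Leave any green look-alike of the part that bears mate_round_mid alone.

How it is judged:
At the end, for the whole second after the job is handed in: All three tapered and both round bottles stand on the packs in their box: middle within 85 mm (box x) and 67 mm (y) of the box's centre and at most 162 mm (tapered) or 150 mm (round) up, upright within 0.12 rad, at rest; the three empties within 15 mm of their start (x of taper_1_mid in the frame of box_taper between -0.085 and 0.085 m and y of taper_1_mid in the frame of box_taper between -0.067 and 0.067 m and z of each of taper_1_mid, taper_2_mid, mate_taper_mid in the frame of box_taper below 0.162 m and angle between each of taper_1_mid, taper_2_mid, round_1_mid, mate_taper_mid, mate_round_mid's own z axis and vertical below 0.12 rad and linear speed of each of taper_1, taper_2, round_1, mate_taper, mate_round below 0.02 m/s and x of taper_2_mid in the frame of box_taper between -0.085 and 0.085 m and y of taper_2_mid in the frame of box_taper between -0.067 and 0.067 m and x of round_1_mid in the frame of box_round between -0.085 and 0.085 m and y of round_1_mid in the frame of box_round between -0.067 and 0.067 m and z of each of round_1_mid, mate_round_mid in the frame of box_round below 0.15 m and x of mate_taper_mid in the frame of box_taper between -0.085 and 0.085 m and y of mate_taper_mid in the frame of box_taper between -0.067 and 0.067 m and x of mate_round_mid in the frame of box_round between -0.085 and 0.085 m and y of mate_round_mid in the frame of box_round between -0.067 and 0.067 m and distance of each of empty_1_mid, empty_2_mid, empty_3_mid from where it was at the start of the episode below 0.015 m); the robot touches nothing.
It fails at once if a full bottle is let go in the air and falls (free of the fingers at more than 0.35 m/s) ((contact force between the fingers and taper_1 below 0.05 N and linear speed of taper_1 above 0.35 m/s) or (contact force between the fingers and taper_2 below 0.05 N and linear speed of taper_2 above 0.35 m/s) or (contact force between the fingers and round_1 below 0.05 N and linear speed of round_1 above 0.35 m/s)).
It fails at once if a bottle is rammed against a cool box or the pack in it (more than 60 N) (contact force between any of taper_1, taper_2, round_1, mate_taper, mate_round and box_taper above 60 N or contact force between any of taper_1, taper_2, round_1, mate_taper, mate_round and box_round above 60 N).
It fails at once if a bottle is levered or knocked against the crate, its stand or its lamp (more than 30 N) (contact force between any of taper_1, taper_2, round_1 and crate above 30 N).
It fails at once if the cap tub or the cap driver is shifted by more than 30 mm (distance of any of cap_tub, capper from where it was at the start of the episode above 0.03 m).
It also fails if it takes over 64 s, if anything falls off the work surface, if the arm or the gripper's body presses on something with over 40 N, if the wrist force passes 120 N, or if a joint passes its speed limit or range.

## Robot

A 6-joint arm with a two-finger parallel gripper is mounted at the origin on the work surface. World frame = base frame: x ahead of the robot, y to its left, z up, the work surface at z = 0. Lengths are in m, angles in rad, forces in N, time in s.
With the tool pointing down it reaches from about 0.35 to 0.975 m from the base axis. Payload 7.1 kg.
Tool frame: the origin (TCP) lies midway between the tips of the shut fingers; the grasp point (between the pads) lies 19 mm behind it; z points along the fingers, y is the line along which they close (so a half turn about z gives the same grasp; the last joint's range is limited). The gripper opens to 88 mm and grips with 3 to 60 N. Pads are 20 mm wide; open, the fingers measure 115 mm over their backs; the gripper's body (75 mm by 178 mm) begins 61 mm behind the grasp point.
Start: joints at [-1.366, 0.423, 1.63, -0, 1.089, -0.019], TCP at [0.139, -0.609, 0.223] pointing down, gripper open.
Joint ranges: [-3, 3], [-0.9, 2.11], [0.09, 2.58], [-1.31, 4.45], [0.11, 2.69], [-2.54, 2.54]. Speed limits (rad/s): [2.39, 2.39, 3.01, 3.14, 3.14, 3.14].

## Interface

Orientations are given as a unit quaternion [w, x, y, z].
In Python, from station import move_pose, movel, movej, command_gripper, wait, inverse_kinematics, read_camera, camera_info, MotionError, job_done, get_time, get_joint_pos, get_qvel, get_effort, get_tcp_pos, get_ee_rot, get_ft_force, get_ft_torque, get_grip_width gives the robot as it stands. Calls block until the motion is done:
- move_pose(position, orientation): joint-space move of the TCP to a pose.
- movel(position, frame=None, v=0.15, until_force=None): straight line of the TCP; frame=None keeps the orientation; v is the mean speed in m/s. With until_force (N) it stops when the force on the tool has changed by that much, and returns True; else False.
- movej(angles): joint-space move.
- command_gripper(opening): opening from 0.0 (shut) to 1.0 (fully open); the grip force is fixed at half the most; returns when the fingers have stopped.
- wait(seconds).
- inverse_kinematics(position, orientation): joint angles nearest the present ones, or None.
- read_camera(name): name is "side" or "top"; returns the picture (400x640x3 uint8, red, green, blue); there is no depth.
- camera_info(name): a dict with "intrinsics" (3x3 intrinsics, pixels), "dist" ([k1, k2, p1, p2, k3] as OpenCV has them; the pictures are not rectified), "T" (4x4, takes a point from camera to world coordinates). Camera axes: x right, y up, looking along -z (the intrinsics and any distortion apply to the point x, -y, -z); pixel columns grow to the right and rows downward; lengths in m; the calibration is good to about 2 mm. A picture is of the moment at which its call begins. camera_info takes no time and is no camera call.
A pose or a line that the arm cannot do raises MotionError and nothing moves.
- job_done(): hands the job in, once; it reports no verdict.
Readings, each from a call of its own:
- get_time(): time.
- get_joint_pos(): joint angles.
- get_qvel(): joint speeds.
- get_effort(): joint torques, N m.
- get_tcp_pos(): TCP position.
- get_ee_rot(): TCP orientation.
- get_ft_force(): force on the tool from outside, world axes, zero at the start.
- get_ft_torque(): the same for the moment, N m.
- get_grip_width(): opening from 0.0 (shut) to 1.0 (fully open).
Only numpy, scipy, OpenCV 4.12 (cv2) and the standard library are available. Lean on these libraries where they do the work, as an engineer would, in place of code of your own. Each camera call takes 0.05 s, during which the arm holds its last target. There are 200 camera calls.

## Working session

There is one attempt and no reset: what is moved stays moved. The work goes in short steps, each a Python script; the robot and the scene stay as the last script left them, time stands still between calls to the robot, and variables do not carry over. Pictures are saved under pics/ and viewed, on a budget of 10 in all, crops included, one or two more only if the job needs it, and the job is handed in when it is done.

```bash
mkdir -p pics; ls
python3 - <<'E'
from station import *
import cv2,numpy as np
np.set_printoptions(precision=4,suppress=True)
for n in("top","side"):
    cv2.imwrite(f"pics/{n}0.png",cv2.cvtColor(read_camera(n),cv2.COLOR_RGB2BGR))
    c=camera_info(n);print(n,c["intrinsics"],c["dist"],c["T"])
print(get_time(),get_ee_rot(),get_ft_force())
E
```

```text
pics
top [[466.102    0.     323.2791]
 [  0.     466.102  196.9709]
 [  0.       0.       1.    ]] [-0.0353  0.      0.      0.      0.    ] [[-0.0031  0.9825 -0.1863  0.304 ]
 [-1.     -0.0022  0.005   0.0032]
 [ 0.0045  0.1863  0.9825  1.6042]
 [ 0.      0.      0.      1.    ]]
side [[447.8136   0.     325.7544]
 [  0.     447.8136 196.43  ]
 [  0.       0.       1.    ]] [0.0129 0.     0.     0.     0.    ] [[-0.8024  0.418  -0.4259 -0.0227]
 [-0.5965 -0.5856  0.5489  0.7691]
 [-0.02    0.6945  0.7192  1.1887]
 [ 0.      0.      0.      1.    ]]
0.1 [-0.0007  0.9937  0.1117 -0.0001] [ 0.0956  0.4273 -0.8708]
```

View pics/top0.png

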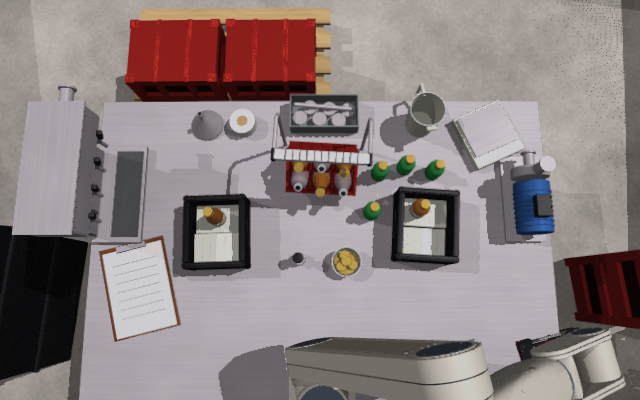

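View pics/side0.png

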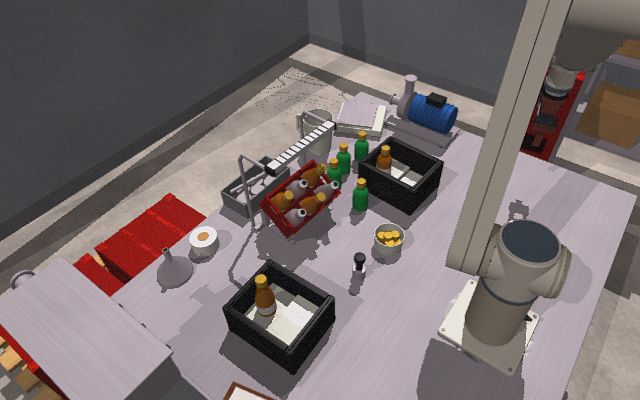

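Both views show the crate (top ~(322,172)), the left box (216,232), the right box (427,226), the tub (346,262), the capper (298,259) and four green look-alikes at the right. I'll enlarge the important parts.

Run:
```python
import cv2,numpy as np
t=cv2.imread("pics/top0.png");s=cv2.imread("pics/side0.png")
def c(i,x,y,w,h,W,H):return cv2.resize(i[y:y+h,x:x+w],(W,H),interpolation=cv2.INTER_CUBIC)
a=np.hstack([c(t,265,140,115,85,400,296),c(s,240,110,115,85,400,296)])
b=np.hstack([c(s,220,255,130,100,260,200),c(s,345,130,110,84,260,200),c(t,175,185,80,92,140,200),c(t,385,180,80,92,140,200)])
cv2.imwrite("pics/crop1.png",np.vstack([a,b]))
```

```text
(no output)
```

View pics/crop1.png

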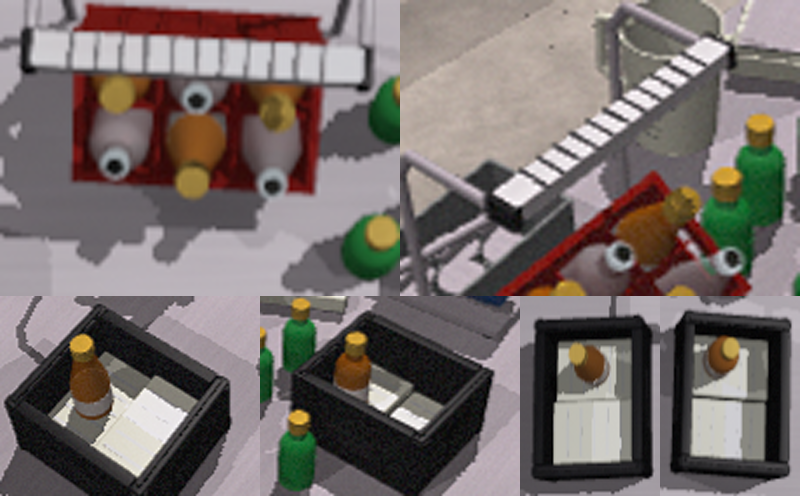

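Full bottles: upper-left, upper-right and lower-middle (amber with gold caps). By how far the caps reach out, upper-left looks round and the other two tapered. Heights will confirm this, and which box is which.

```bash
cat > vis.py <<'E'
import cv2,numpy as np
from station import camera_info
np.set_printoptions(precision=4,suppress=True)
def ray(n,px):
    c=camera_info(n);p=cv2.undistortPoints(np.float64([[px]]),c["intrinsics"],np.array(c["dist"]))[0,0]
    T=np.array(c["T"]);d=T[:3,:3]@[p[0],-p[1],-1];return T[:3,3],d/np.linalg.norm(d)
def plane(n,px,z):
    o,d=ray(n,px);return o+d*(z-o[2])/d[2]
def tri(pt,ps):
    (a,u),(b,v)=ray("top",pt),ray("side",ps)
    s=np.linalg.lstsq(np.c_[u,-v],b-a,rcond=None)[0];p,q=a+s[0]*u,b+s[1]*v
    return (p+q)/2,np.linalg.norm(p-q)*1000
def proj(n,P):
    c=camera_info(n);T=np.array(c["T"]);p=T[:3,:3].T@(np.array(P)-T[:3,3])
    return cv2.projectPoints(np.float64([[p[0],-p[1],-p[2]]]),np.zeros(3),np.zeros(3),c["intrinsics"],np.array(c["dist"]))[0].ravel()
def blobs(img,lo,hi,amin=15):
    m=cv2.inRange(cv2.cvtColor(img,cv2.COLOR_BGR2HSV),lo,hi)
    n,l,st,ce=cv2.connectedComponentsWithStats(m,connectivity=4)
    return [(ce[i].round(1),st[i]) for i in range(1,n) if st[i][4]>=amin]
E
python3 - <<'E'
from vis import *
for n in("top","side"):
    im=cv2.imread(f"pics/{n}0.png");print(n,"GOLD")
    for c,s in blobs(im,(20,120,120),(32,255,255),12):
        if 180<c[0]<460 and 130<c[1]<330: print(c,s)
    print("LAMP white")
    for c,s in blobs(im,(0,0,225),(180,25,255),10):
        if 255<c[0]<380 and 110<c[1]<180: print(c,s)
E
```

```text
top GOLD
[409.7 158.6] [406 155   8   8  54]
[439.8 163.8] [436 160   9   8  54]
[382.6 165.1] [379 161   9   9  58]
[298.2 166.5] [294 162   9  10  75]
[346.7 171.6] [344 167   6  10  33]
[319.9 192. ] [316 188   9   9  68]
[425.1 203.4] [421 199   9  10  72]
[374.4 206.2] [370 202  10   9  69]
[207.3 211. ] [203 207  10  10  71]
[345.6 262.2] [334 250  24  24 369]
LAMP white
side GOLD
[361.9 133.1] [359 131   7   5  30]
[343.1 145. ] [340 143   7   5  30]
[385.1 147.5] [381 145   9   6  38]
[333.5 160.3] [330 158   8   6  34]
[323.3 165.9] [321 164   5   6  16]
[361.2 180.7] [357 178   9   6  40]
[288.1 194.5] [284 191   9   8  58]
[320.5 196.2] [316 192   9   9  58]
[388.2 234.3] [378 230  22   9 138]
[392.2 242.3] [385 239  16   7  64]
[260.1 278.6] [255 274  12  10  86]
LAMP white
[379.  118.1] [372 105  14  26 190]
[327.8 124. ] [323 121  11   7  45]
[322.  128.2] [318 126   9   5  21]
[317.5 131.5] [314 130   8   4  20]
[313.  134.7] [309 133   9   5  22]
[308.7 137.9] [305 136   9   5  23]
[304.3 141.3] [301 139   8   6  23]
[299.8 144.9] [296 143   8   5  22]
[295.2 148.3] [291 146   9   6  26]
[290.4 151.6] [286 149   9   6  25]
[285.7 155.4] [282 153   9   6  27]
[280.7 159. ] [276 156  10   7  28]
[273.3 164.2] [267 160  13   9  67]
```

Run:
```python
from vis import *
for n in("top","side"):
    im=cv2.imread(f"pics/{n}0.png");print(n,"GOLD")
    for c,s in blobs(im,(19,110,50),(33,255,255),12):
        if 180<c[0]<460 and 140<c[1]<300: print(c,s)
    hsv=cv2.cvtColor(im,cv2.COLOR_BGR2HSV)
    if n=="top":
        print(hsv[150:160,320:324,2], hsv[158,262:385:3,2])
        m=cv2.inRange(hsv,(0,0,200),(180,40,255));m[:140]=0;m[172:]=0;m[:,:270]=0;m[:,378:]=0
        ys,xs=np.nonzero(m)
        pts=np.c_[xs,ys].astype(np.float32);print("lampbb",len(pts),cv2.minAreaRect(pts))
    m=cv2.inRange(hsv,(0,0,0),(180,110,45))
    k,l,st,ce=cv2.connectedComponentsWithStats(m)
    for i in range(1,k):
        if st[i][4]>600 and 150<ce[i][0]<480 and 130<ce[i][1]<350:
            p=np.argwhere(l==i)[:,::-1].astype(np.float32)
            print("dark",ce[i],st[i],cv2.boxPoints(cv2.minAreaRect(p)).ravel())
cap=[("UL",(298.2,166.5),(288.1,194.5)),("UR",(346.7,171.6),(323.3,165.9)),("LM",(319.9,192),(320.5,196.2)),("mateL",(207.3,211),(260.1,278.6)),("mateR",(425.1,203.4),(385.1,147.5))]
for k,a,b in cap: print(k,*tri(a,b))
```

```text
top GOLD
[409.4 159.1] [405 155  10   9  70]
[439.4 164.2] [435 160  10   9  67]
[382.1 165.6] [378 161  10  10  70]
[298.3 166.4] [294 162  10  10  83]
[344.3 171.8] [340 167  10  11  83]
[320.  191.4] [316 187   9  10  79]
[424.6 203.7] [420 199  10  10  83]
[374.3 206.5] [370 202  10  10  76]
[207.7 211.4] [203 207  11  10  86]
[345.8 261.8] [334 250  24  24 436]
[[115 114 109 121]
 [169 128 157 180]
 [197 134 184 210]
 [198 130 182 210]
 [198 131 183 210]
 [198 126 181 210]
 [197 128 189 210]
 [198 134 197 210]
 [197 135 197 209]
 [197 141 196 209]] [180 181 181  35 148 178 183 187 204 207 142 207 196 207 207 168 207 196
 209 209 197 210 148 210 202 210 210 150 210 133 210 210 186 210 210 210
  52 186 187 185 180]
lampbb 534 ((321.177734375, 155.7563018798828), (94.18748474121094, 8.521464347839355), 3.1363582611083984)
dark [423.7726 224.6117] [ 391  187   67   78 1504] [390.796  262.2228 393.2717 186.7138 459.2008 188.8755 456.7251 264.3845]
dark [215.4394 230.7978] [ 182  194   69   77 2394] [181.7999 269.8094 182.9988 193.0781 250.1387 194.1272 248.9397 270.8585]
side GOLD
[3
[... 351 characters left out ...]
 137  55  39 708] [378.5329 154.7153 387.5256 135.4453 438.3832 159.1788 429.3906 178.4489]
dark [397.182  186.3836] [ 358  146   86   70 1736] [348.8503 200.2091 363.1965 141.868  443.9836 161.7337 429.6374 220.0748]
dark [290.6005 284.3179] [259 262  69  45 736] [256.3798 277.2876 267.7011 258.7618 327.6068 295.3708 316.2854 313.8966]
dark [274.4285 331.3779] [ 223  279  112   96 2411] [214.4879 318.9575 263.7748 249.7211 343.8663 306.7354 294.5794 375.9718]
UL [0.6666 0.0732 0.1961] 2.6938411246969167
UR [ 0.6435 -0.077   0.2172] 5.292228213962769
LM [0.5902 0.0064 0.1778] 0.3055287425569962
mateL [0.5282 0.3516 0.1938] 0.6946078468334151
mateR [ 0.5547 -0.3234  0.1685] 0.8568305321658898
```

Run:
```python
from vis import *
from scipy.spatial.transform import Rotation as R
# lamp: white top-face rect in the top view, on z=0.358
c=np.array((321.18,155.76));th=np.radians(3.136);h=47*np.array([np.cos(th),np.sin(th)])
M=plane("top",c,.358);A=plane("top",c-h,.358);B=plane("top",c+h,.358)
yaw=np.arctan2(-(A-B)[0],(A-B)[1]);print("lamp",M,np.linalg.norm(A-B),"yaw deg",np.degrees(yaw))
print("lamp ends side view", tri(c-h,(271.5,165.6)), tri(c+h,(331,121.5)))
ex=np.array([np.cos(yaw),np.sin(yaw),0]);ey=np.array([-np.sin(yaw),np.cos(yaw),0])
O=M+.055*ex;O[2]=0;print("crate",O)
u=-np.sin(np.radians(35))*ex+[0,0,np.cos(np.radians(35))]
nrm=np.cos(np.radians(35))*ex+[0,0,np.sin(np.radians(35))]
for k,a,b in [("UL",(298.3,166.4),(287.2,195.7)),("UR",(344.3,171.8),(320.6,168.6)),("LM",(320,191.4),(319.7,197.1)),("mL",(207.7,211.4),(260.6,280.6)),("mR",(424.6,203.7),(385,149.4))]:
    p,r=tri(a,b);print(k,p,"res",r,"crate y,u,n",(p-O)@ey,(p-O)@u,(p-O)@nrm)
print("lamp u,n",(M-O)@u,(M-O)@nrm)
for n,q in(("L",[181.8,269.8,183,193.1,250.1,194.1,248.9,270.9]),("R",[390.8,262.2,393.3,186.7,459.2,188.9,456.7,264.4])):
    q=np.reshape(q,(4,2))
    for z in(.12,0): print(n,z,[plane("top",x,z)[:2] for x in q])
for f in("top","side"):
    im=cv2.imread(f"pics/{f}0.png");m=cv2.inRange(cv2.cvtColor(im,cv2.COLOR_BGR2HSV),(0,150,60),(6,255,255))
    k,l,st,ce=cv2.connectedComponentsWithStats(m)
    for i in range(1,k):
        if st[i][4]>40 and 255<ce[i][0]<375 and 130<ce[i][1]<260: print(f,"red",ce[i],st[i])
```

```text
lamp [0.6565 0.0023 0.358 ] 0.2603557723911004 yaw deg -3.35509635412795
lamp ends side view (array([0.6612, 0.1309, 0.3622]), np.float64(3.8625875778741707)) (array([ 0.6467, -0.128 ,  0.3606]), np.float64(3.2367177542196863))
crate [ 0.7114 -0.0009  0.    ]
UL [0.6695 0.0736 0.1891] res 0.973660151102378 crate y,u,n 0.07194399067706997 0.1814398006944458 0.0706304801686214
UR [ 0.6466 -0.0692  0.209 ] res 1.5887423765326683 crate y,u,n -0.0720071456791449 0.20596295243281612 0.07018086794146382
LM [0.5935 0.0062 0.1715] res 0.04064950726980461 crate y,u,n 0.0001470644262789537 0.2081730666750948 0.0016382355369608749
mL [0.5279 0.3521 0.1855] res 1.548214803777582 crate y,u,n 0.34162964870606594 0.2688584870663731 -0.060572022511914424
mR [ 0.555  -0.324   0.1593] res 1.517388975686197 crate y,u,n -0.3317674249266553 0.20915959308369111 -0.02104109278788637
lamp u,n 0.32480313585476667 0.16028700177777996
L 0.12 [array([0.3525, 0.443 ]), array([0.5993, 0.4519]), array([0.5955, 0.2331]), array([0.349 , 0.2307])]
L 0 [array([0.3564, 0.4785]), array([0.6232, 0.4881]), array([0.6191, 0.2517]), array([0.3526, 0.2491])]
R 0.12 [array([ 0.375 , -0.2173]), array([ 0.619 , -0.2327]), array([ 0.6113, -0.4483]), array([ 0.367 , -0.4266])]
R 0 [array([ 0.3807, -0.2351]), array([ 0.6445, -0.2517]), array([ 0.6362, -0.4848]), array([ 0.3721, -0.4613])]
top red [322.1561 146.5612] [287 142  71  10 474]
top red [287.7568 177.8198] [286 162  10  30 111]
top red [309.8302 169.9623] [303 163  14  19  53]
top red [353.041  179.6639] [348 165   9  30 122]
top red [331.1154 177.5192] [327 169   8  21  52]
side red [287.674 203.692] [258 159  69  79 724]
side red [333.8    195.6444] [327 189  14  15  45]
```

Caps sit at crate y = +72, −72 and 0, as they should. UL's cap is 25 mm lower along its axis, so UL is the round one and UR and LM are tapered. The mates' cap heights make the left box box_taper and the right one box_round. Next I check IK over the plan, then pick LM.

```bash
cat > job.py <<'E'
from vis import *
from station import *
from scipy.spatial.transform import Rotation as R
yaw=np.radians(-3.36)
ex=np.array([np.cos(yaw),np.sin(yaw),0]);ey=np.array([-np.sin(yaw),np.cos(yaw),0])
def ori(tilt,yw=yaw):
    x=np.array([np.cos(yw),np.sin(yw),0]);y=np.array([np.sin(yw),-np.cos(yw),0])
    z=np.sin(np.radians(tilt))*x-[0,0,np.cos(np.radians(tilt))]
    return np.roll(R.from_matrix(np.c_[np.cross(y,z),y,z]).as_quat(),1)
u=-np.sin(np.radians(35))*ex+[0,0,np.cos(np.radians(35))]
CAP=dict(UL=np.array([.6695,.0736,.1881]),UR=np.array([.6466,-.0692,.208]),LM=np.array([.5935,.0062,.1705]))
G={k:v-.018*u for k,v in CAP.items()}       # TCP when gripping the cap
QT=ori(35)
PLACE=dict(LM=(.424,.386,np.radians(1.3)),UR=(.4255,.311,np.radians(1.3)),UL=(.447,-.3365,np.radians(-4)))
HANG=dict(LM=.124,UR=.124,UL=.099)          # TCP above foot
def st(*a): print(*a,"t",round(get_time(),2),"tcp",get_tcp_pos(),"F",get_ft_force(),"w",round(get_grip_width(),3))
E
python3 - <<'E'
from job import *
for k in G:
    for d in(0,.1,.2): print(k,d,inverse_kinematics(G[k]+d*u,QT))
    x,y,w=PLACE[k]; print(inverse_kinematics([x,y,.34],ori(0,w)),inverse_kinematics([x,y,.13],ori(0,w)))
command_gripper(.6)
move_pose(G["LM"]+.09*u,QT);st("pre")
movel(G["LM"]+.03*u,v=.15)
for n in("top","side"): cv2.imwrite(f"pics/{n}1.png",cv2.cvtColor(read_camera(n),cv2.COLOR_RGB2BGR))
st("near")
t,s=cv2.imread("pics/top1.png"),cv2.imread("pics/side1.png")
c=lambda i,x,y:cv2.resize(i[y:y+100,x:x+100],(400,400),interpolation=cv2.INTER_CUBIC)
cv2.imwrite("pics/near1.png",np.hstack([c(t,270,130),c(s,260,120)]))
E
```

```text
UL 0 [ 0.1411  0.413   1.9553 -0.5904  0.2059  2.3157]
UL 0.1 [ 0.1662  0.204   2.016  -0.3863  0.3463  2.1214]
UL 0.2 [ 0.1984 -0.0035  2.0342 -0.2904  0.5342  2.0346]
[-0.6666  0.2096  1.6525 -0.      1.2794  0.9741] [-0.6666  0.4539  1.8395 -0.      0.8482  0.9741]
UR 0 [-0.1478  0.3469  2.0002  0.2706  0.1923  1.2318]
UR 0.1 [-0.1598  0.1307  2.0517  0.1674  0.3553  1.3307]
UR 0.2 [-0.1756 -0.0819  2.0592  0.1262  0.5603  1.3678]
[ 0.6086  0.1559  1.7188 -0.      1.2669  2.1567] [ 0.6086  0.4137  1.9108 -0.      0.8171  2.1567]
LM 0 None
LM 0.1 [ 0.0202  0.1063  2.1941 -0.1944  0.236   1.8246]
LM 0.2 [ 0.0347 -0.1401  2.2014 -0.1173  0.4744  1.7517]
[ 0.7178  0.2324  1.6234 -0.      1.2858  2.2659] [ 0.7178  0.4712  1.8085 -0.      0.8619  2.2659]
pre t 3.42 tcp [0.5525 0.0082 0.2296] F [-0.7894  0.266  -0.2855] w 0.602Traceback (most recent call last):
  File "<stdin>", line 7, in <module>
station.MotionError: the arm cannot follow that straight line within its joint ranges
```

Run:
```python
from job import *
q=ori(20);tz=R.from_quat(np.roll(q,-1)).apply([0,0,1]);g=CAP["LM"]+.018*tz
print([inverse_kinematics(g+d*u,q) for d in(0,.1,.2)])
move_pose(g+.08*u,q)
movel(g+.035*u,v=.12)
for n in("top","side"): cv2.imwrite(f"pics/{n}1.png",cv2.cvtColor(read_camera(n),cv2.COLOR_RGB2BGR))
st("near")
t,s=cv2.imread("pics/top1.png"),cv2.imread("pics/side1.png")
c=lambda i,x,y:cv2.resize(i[y:y+100,x:x+100],(400,400),interpolation=cv2.INTER_CUBIC)
cv2.imwrite("pics/near1.png",np.hstack([c(t,270,130),c(s,260,120)]))
```

```text
[array([ 0.0003,  0.3646,  1.9788, -0.0463,  0.4502,  1.6679]), array([ 0.008 ,  0.1515,  2.033 , -0.0398,  0.6092,  1.6661]), array([ 0.0181, -0.0586,  2.0437, -0.0363,  0.8087,  1.668 ])]
near t 4.48 tcp [0.5792 0.007  0.1827] F [ 0.3126 -0.351   0.0852] w 0.6
```

View pics/near1.png

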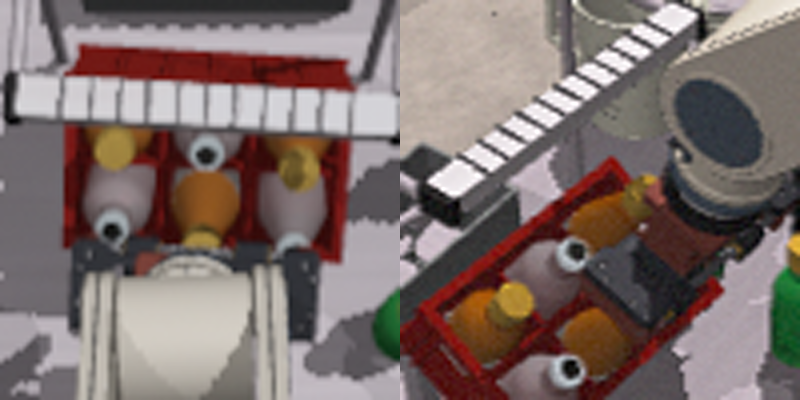

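The gripper straddles the LM cap: the body spans columns 80–315 in the crop and the cap is at about 203. No contact so far, so I grip and draw.

Run:
```python
from job import *
q=ori(20);tz=R.from_quat(np.roll(q,-1)).apply([0,0,1]);g=CAP["LM"]+.018*tz
print(movel(g,v=.08,until_force=6));st("at")
command_gripper(.1);st("grip")
for d in(.03,.06,.1): movel(g+d*u,v=.1);st(d)
for n in("top","side"): cv2.imwrite(f"pics/{n}2.png",cv2.cvtColor(read_camera(n),cv2.COLOR_RGB2BGR))
t,s=cv2.imread("pics/top2.png"),cv2.imread("pics/side2.png")
c=lambda i,x,y:cv2.resize(i[y:y+133,x:x+133],(400,400),interpolation=cv2.INTER_CUBIC)
cv2.imwrite("pics/draw1.png",np.hstack([c(t,260,130),c(s,260,120)]))
```

```text
False
at t 5.08 tcp [0.5995 0.0058 0.1533] F [ 0.2986 -0.5206  0.3078] w 0.6
grip t 5.57 tcp [0.5997 0.0057 0.1539] F [-1.5176 -1.3642  2.8279] w 0.335
0.03 t 6.02 tcp [0.5825 0.0069 0.1784] F [ 1.0035 -0.3463 -0.9795] w 0.336
0.06 t 6.47 tcp [0.5653 0.0079 0.2027] F [ 0.6363 -0.9028 -1.2814] w 0.335
0.1 t 7.02 tcp [0.5422 0.0092 0.2352] F [ 0.4393  0.2672 -2.8774] w 0.335
```

View pics/draw1.png

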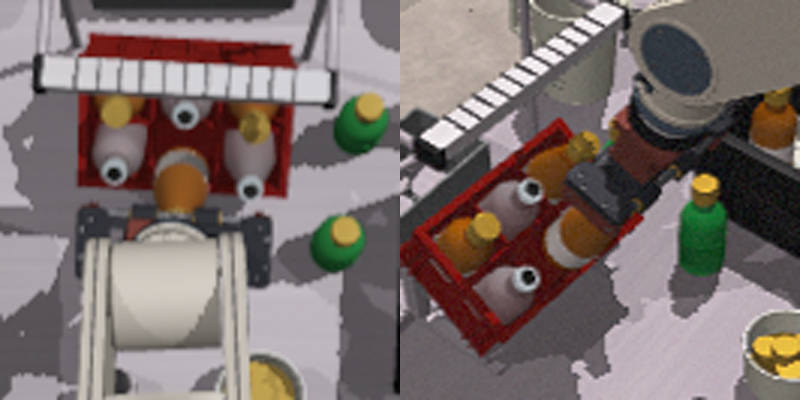

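Run:
```python
from job import *
q=ori(20);tz=R.from_quat(np.roll(q,-1)).apply([0,0,1]);g=CAP["LM"]+.018*tz
movel(g+.15*u,v=.15);st("out")
x,y,w=PLACE["LM"]
move_pose([.44,.15,.335],ori(0));st("mid")
move_pose([x,y,.33],ori(0,w));st("over")
movel([x,y,.225],v=.15);wait(.3);st("hover")
for n in("top","side"): cv2.imwrite(f"pics/{n}3.png",cv2.cvtColor(read_camera(n),cv2.COLOR_RGB2BGR))
t,s=cv2.imread("pics/top3.png"),cv2.imread("pics/side3.png")
c=lambda i,x,y:cv2.resize(i[y:y+133,x:x+133],(400,400),interpolation=cv2.INTER_CUBIC)
cv2.imwrite("pics/hover1.png",np.hstack([c(t,150,165),c(s,215,230)]))
```

```text
out t 7.6 tcp [0.514  0.0109 0.2764] F [-0.2952 -0.6473 -3.1909] w 0.335
mid t 8.3 tcp [0.4402 0.1497 0.3336] F [-0.4976  0.1206 -3.3557] w 0.336
over t 9.24 tcp [0.4244 0.3845 0.3295] F [-0.6739 -0.1512 -3.3676] w 0.334
hover t 10.39 tcp [0.4242 0.3862 0.2257] F [-0.0459  0.2504 -2.5287] w 0.335
```

View pics/hover1.png

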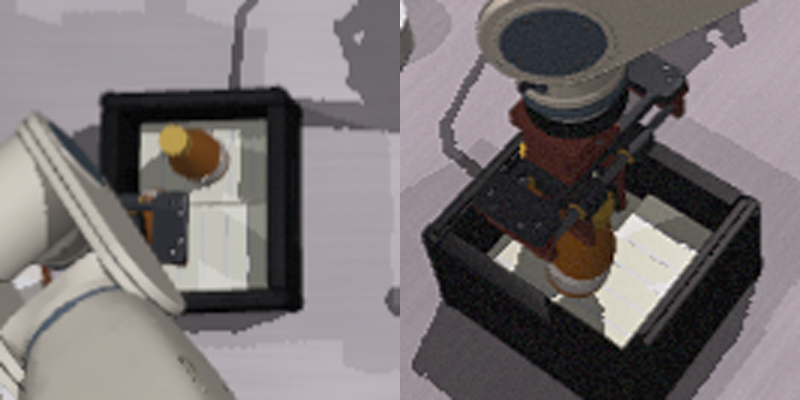

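The bottle hangs plumb at the free half's +y side (side crop, foot at ~(580,285)), clear of the wall and of the mate. Now I feel for the pack.

```bash
cat >> job.py <<'E'
def feel(k):
    x,y,w=PLACE[k];z0=get_tcp_pos()[2]
    hit=movel([x,y,HANG[k]+.015],v=.025,until_force=4);st("felt",hit,"pack~",get_tcp_pos()[2]-HANG[k])
    return hit
def release():
    p=get_tcp_pos();wait(.3);st("rest");command_gripper(.6);wait(.2);st("open");movel([p[0],p[1],p[2]+.15],v=.15);st("up")
E
python3 - <<'E'
from job import *
if feel("LM"):
    release()
    for n in("top","side"): cv2.imwrite(f"pics/{n}4.png",cv2.cvtColor(read_camera(n),cv2.COLOR_RGB2BGR))
E
```

```text
felt True pack~ 0.06658546959898867 t 12.12 tcp [0.4241 0.3861 0.1906] F [-0.5771 -0.1784  5.6945] w 0.334
rest t 12.43 tcp [0.424  0.3861 0.1906] F [-0.5267 -0.2736  4.0461] w 0.333
open t 13.19 tcp [0.4232 0.3853 0.1894] F [-1.0262  0.3825 -0.1517] w 0.599
up t 14.35 tcp [0.4236 0.3858 0.3396] F [ 0.3388 -0.8171 -0.5751] w 0.601
```

Run:
```python
from job import *
k="UR"
move_pose([.46,.05,.37],ori(25));
move_pose(G[k]+.16*u,QT);st("pre")
movel(G[k]+.035*u,v=.12);st("near")
for n in("top","side"): cv2.imwrite(f"pics/{n}5.png",cv2.cvtColor(read_camera(n),cv2.COLOR_RGB2BGR))
t,s=cv2.imread("pics/top5.png"),cv2.imread("pics/side5.png")
for n,im in(("top",t),("side",s)):
    print(n,[(c,s_[4]) for c,s_ in blobs(im,(19,110,50),(33,255,255),12) if c[0]<300])
c=lambda i,x,y,w:cv2.resize(i[y:y+w,x:x+w],(400,400),interpolation=cv2.INTER_CUBIC)
cv2.imwrite("pics/near2.png",np.hstack([c(t,285,110,100),c(s,215,110,220)]))
```

```text
pre t 16.41 tcp [ 0.5653 -0.0637  0.3239] F [-0.6794 -0.5629 -0.2155] w 0.602
near t 17.6 tcp [ 0.6369 -0.0686  0.2226] F [ 1.2048  0.8572 -0.491 ] w 0.603
top [(array([298.3, 166.4]), np.int32(83)), (array([192.5, 200.3]), np.int32(102)), (array([208., 211.]), np.int32(91))]
side [(array([287.3, 195.6]), np.int32(85)), (array([260.4, 280. ]), np.int32(136)), (array([237.3, 289.1]), np.int32(117))]
```

View pics/near2.png

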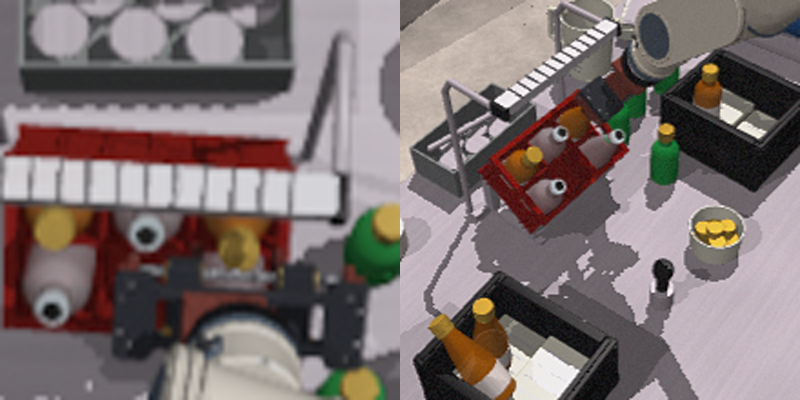

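The new bottle in box_taper is leaning (side crop, cap at ~(435,325)). Before going on I compare with the frame taken right after release.

Run:
```python
from job import *
print(tri((192.5,200.3),(237.3,289.1)),tri((208,211),(260.4,280)))
for n in("top","side"):
    im=cv2.imread(f"pics/{n}4.png");print(n,[(c,s_[4]) for c,s_ in blobs(im,(19,110,50),(33,255,255),12) if c[0]<300])
a=[cv2.imread(f"pics/{f}.png") for f in("side4","side5","top5","top4")]
c=lambda i,x,y,w:cv2.resize(i[y:y+w,x:x+w],(400,300) ,interpolation=cv2.INTER_CUBIC)
crop=lambda i,x,y,w,h:cv2.resize(i[y:y+h,x:x+w],(400,300),interpolation=cv2.INTER_CUBIC)
cv2.imwrite("pics/lean.png",np.vstack([np.hstack([crop(a[0],210,250,140,105),crop(a[1],210,250,140,105)]),np.hstack([crop(a[3],150,185,120,90),crop(a[2],150,185,120,90)])]))
```

```text
(array([0.5648, 0.4036, 0.1762]), np.float64(0.9943791266625019)) (array([0.5292, 0.3512, 0.186 ]), np.float64(1.2700344466461735))
top [(array([298.3, 166.4]), np.int32(83)), (array([192.6, 200.3]), np.int32(103)), (array([207.9, 211. ]), np.int32(91))]
side [(array([237.4, 289. ]), np.int32(116))]
```

View pics/lean.png

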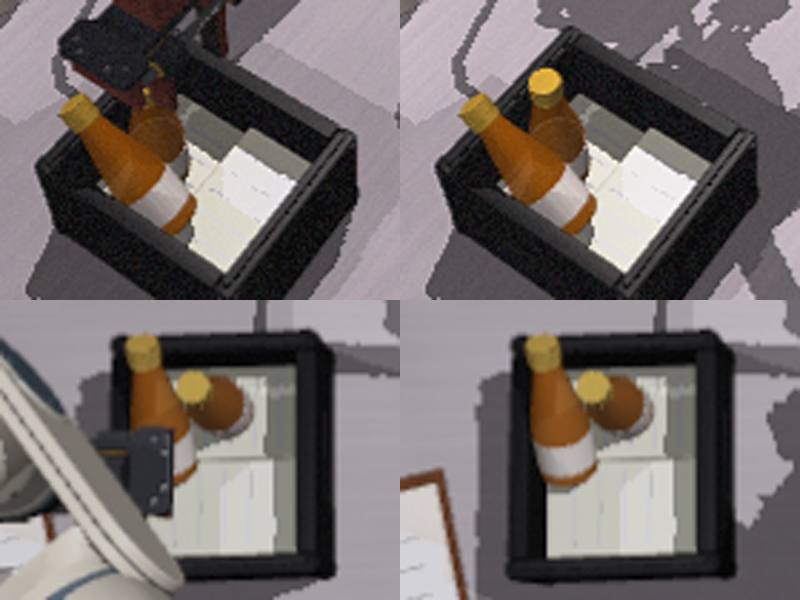

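Run:
```python
from job import *
# label (low-saturation bright, adjacent to amber) in side3 and side4/top5
def label(f,box):
    im=cv2.imread(f"pics/{f}.png");x,y,w,h=box;hsv=cv2.cvtColor(im,cv2.COLOR_BGR2HSV)
    m=cv2.inRange(hsv,(8,140,40),(18,255,255));M=np.zeros_like(m);M[y:y+h,x:x+w]=m[y:y+h,x:x+w]
    k,l,s,c=cv2.connectedComponentsWithStats(M);i=1+np.argmax(s[1:,4]);p=np.argwhere(l==i)[:,::-1].astype(np.float32)
    return c[i].round(1),s[i],np.round(cv2.fitLine(p,cv2.DIST_L2,0,.01,.01).ravel(),2)
print("hover side amber",label("side3",(215,280,80,50)),label("top3",(195,225,20,40)))
print("lean side",label("side5",(225,285,60,45)),"top",label("top5",(188,205,18,35)))
print("hover TCP px",proj("side",[.4242,.3862,.2257]))
for a in(0,-15,15):
    for h in(.124,.09,.062,.03): 
        P=np.array([.4242,.3862,.2447])+ (.143-h)*np.array([np.sin(np.radians(a)),0,-np.cos(np.radians(a))])
        print("foot to +x deg",a,h,proj("side",P),proj("top",P))
print("lean tri label",tri((200.4,233.6),(266.7,318.3)))
print(get_ft_torque())
```

```text
hover side amber (array([276. , 314.1]), array([266, 304,  20,  19, 248], dtype=int32), array([  0.93,  -0.37, 276.01, 314.1 ], dtype=float32)) (array([198.7, 238.8]), array([197, 235,   4,  11,  22], dtype=int32), array([  0.03,   1.  , 198.73, 238.77], dtype=float32))
lean side (array([256.6, 301.8]), array([237, 285,  38,  37, 806], dtype=int32), array([  0.79,  -0.61, 256.58, 301.76], dtype=float32)) top (array([196.1, 217.4]), array([189, 205,  17,  24, 324], dtype=int32), array([  0.22,   0.98, 196.12, 217.43], dtype=float32))
hover TCP px [280.2581 302.1286]
foot to +x deg 0 0.124 [280.2581 302.1286] [191.6386 244.1584]
foot to +x deg 0 0.09 [281.5217 309.2966] [194.6958 245.1347]
foot to +x deg 0 0.062 [282.5215 314.9699] [197.1075 245.9046]
foot to +x deg 0 0.03 [283.6217 321.2141] [199.7538 246.7492]
foot to +x deg -15 0.124 [281.7675 303.0372] [191.5002 245.8039]
foot to +x deg -15 0.09 [285.6653 311.8328] [194.3277 249.6278]
foot to +x deg -15 0.062 [288.7722 318.8456] [196.5661 252.6538]
foot to +x deg -15 0.03 [292.2146 326.6175] [199.0304 255.9838]
foot to +x deg 15 0.124 [278.7054 300.9448] [191.6577 242.4768]
foot to +x deg 15 0.09 [277.2906 306.0455] [194.7465 240.5557]
foot to +x deg 15 0.062 [276.1761 310.0637] [197.1819 239.041 ]
foot to +x deg 15 0.03 [274.9546 314.4673] [199.8528 237.3799]
lean tri label (array([0.4727, 0.3951, 0.1063]), np.float64(9.284275666075818))
[ 0.0719  0.2201 -0.0331]
```

The hover frame's body column (276, against 282 for plumb) matches a 15° tilt. So the grip is rigid and the bottle keeps its angle to the tool. Gripping LM with a tool 15° off its axis stood it tilted, and it toppled against the mate. The upper two I grip with the tool aligned to the bottle. I'll do UR now and pick the leaning one up again afterwards.

```bash
cat >> job.py <<'E'
def snap(i):
    for n in("top","side"): cv2.imwrite(f"pics/{n}{i}.png",cv2.cvtColor(read_camera(n),cv2.COLOR_RGB2BGR))
def amber(f,box):
    im=cv2.imread(f"pics/{f}.png");x,y,w,h=map(int,box)
    m=cv2.inRange(cv2.cvtColor(im,cv2.COLOR_BGR2HSV),(8,140,40),(18,255,255));M=np.zeros_like(m);M[y:y+h,x:x+w]=m[y:y+h,x:x+w]
    k,l,s,c=cv2.connectedComponentsWithStats(M)
    return [(c[i].round(1),s[i]) for i in range(1,k) if s[i][4]>20]
def pick_upper(k):
    print(movel(G[k],v=.08,until_force=6));st("at")
    command_gripper(.1);st("grip")
    for d in(.05,.1,.2): movel(G[k]+d*u,v=.12);st(d)
def carry(k,mid,i):
    x,y,w=PLACE[k]
    move_pose(mid,ori(0));move_pose([x,y,HANG[k]+.21],ori(0,w));movel([x,y,HANG[k]+.10],v=.15);wait(.3);st("hover");snap(i)
    for h in(.05,.03): print("expect side px at height",h,proj("side",[x,y,.10+h]))
    p=proj("side",[x,y,.15]);print(amber(f"side{i}",(p[0]-25,p[1]-15,50,40)))
E
python3 - <<'E'
from job import *
pick_upper("UR")
carry("UR",[.44,.1,.34],6)
s=cv2.imread("pics/side6.png");t=cv2.imread("pics/top6.png")
c=lambda i,x,y,w:cv2.resize(i[y:y+w,x:x+w],(400,400),interpolation=cv2.INTER_CUBIC)
cv2.imwrite("pics/hover2.png",np.hstack([c(t,150,165,133),c(s,215,230,133)]))
E
```

```text
False
at t 18.29 tcp [ 0.6568 -0.0698  0.1928] F [-0.41   -0.3048  0.0745] w 0.599
grip t 18.78 tcp [ 0.657  -0.07    0.1937] F [-1.7762 -1.4637  2.2498] w 0.332
0.05 t 19.35 tcp [ 0.6282 -0.0681  0.2342] F [ 0.7682 -0.0667 -1.2781] w 0.335
0.1 t 19.92 tcp [ 0.5994 -0.0664  0.2744] F [ 0.0039 -0.1481 -4.539 ] w 0.332
0.2 t 20.9 tcp [ 0.5423 -0.063   0.3564] F [-0.7532 -0.556  -4.1345] w 0.338
hover t 23.72 tcp [0.4257 0.3112 0.2247] F [ 0.4632 -0.1286 -3.1483] w 0.335
expect side px at height 0.05 [301.0248 296.5685]
expect side px at height 0.03 [301.4677 300.5482]
[(array([300.9, 294.9]), array([291, 281,  21,  25, 351], dtype=int32))]
```

View pics/hover2.png

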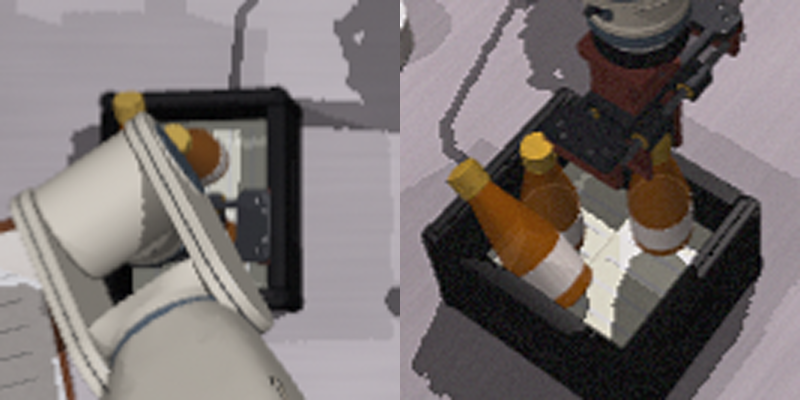

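UR hangs plumb: body column 300.9, expected 301. Next I set it down and read its cap position.

Run:
```python
from job import *
if feel("UR"): release()
move_pose([.44,.05,.36],ori(0));st("away");snap(7)
for n in("top","side"):
    im=cv2.imread(f"pics/{n}7.png");print(n,[(c,s_[4]) for c,s_ in blobs(im,(19,110,50),(33,255,255),12) if c[0]<310])
a,b=.1,0
for t in(-30,-40,-50,-55):
    for yw in(.09,):
        q=ori(t,yw);tz=R.from_quat(np.roll(q,-1)).apply([0,0,1]);g=np.array([.564,.403,.174])+.018*tz
        print(t,[inverse_kinematics(g-d*tz,q) for d in(0,.05,.1)])
```

```text
felt True pack~ 0.06381945881944667 t 25.48 tcp [0.4257 0.3108 0.1878] F [-0.4643 -1.0341  3.9813] w 0.335
rest t 25.77 tcp [0.4256 0.3108 0.1878] F [ 0.0181 -1.2246  4.4947] w 0.335
open t 26.54 tcp [0.4247 0.3104 0.1869] F [0.3891 0.4811 0.5804] w 0.599
up t 27.7 tcp [0.4253 0.3105 0.3369] F [ 0.3593 -0.4428 -0.5145] w 0.596
away t 28.73 tcp [0.4401 0.0505 0.3598] F [ 0.3086 -0.963  -0.122 ] w 0.602
top [(array([298.3, 166.4]), np.int32(83)), (array([192.6, 200.4]), np.int32(102)), (array([208., 211.]), np.int32(91)), (array([218.1, 244.2]), np.int32(88))]
side [(array([287.2, 195.7]), np.int32(87)), (array([260.7, 280.1]), np.int32(141)), (array([299.5, 284.4]), np.int32(142)), (array([237.5, 289.1]), np.int32(117))]
-30 [array([0.5161, 0.8205, 1.1735, 0.2085, 1.6303, 1.9579]), array([0.5039, 0.816 , 1.08  , 0.205 , 1.7286, 1.967 ]), array([0.4923, 0.8208, 0.9735, 0.204 , 1.8304, 1.9769])]
-40 [array([0.4961, 0.9088, 1.0641, 0.2649, 1.8169, 1.955 ]), array([0.4818, 0.9225, 0.9469, 0.2643, 1.9203, 1.9698]), array([0.4685, 0.9478, 0.8114, 0.2682, 2.0301, 1.9877])]
-50 [array([0.4802, 0.9994, 0.9601, 0.3255, 1.9955, 1.9674]), array([0.4645, 1.0321, 0.8168, 0.3316, 2.1049, 1.9918]), array([0.45  , 1.0809, 0.6453, 0.3471, 2.2254, 2.0249])]
-55 [array([0.4737, 1.0447, 0.911 , 0.3591, 2.0813, 1.9798]), array([0.4575, 1.0874, 0.7537, 0.3708, 2.1939, 2.0112]), array([0.4425, 1.1495, 0.5604, 0.3969, 2.321 , 2.0571])]
```

Run:
```python
from job import *
print("UR cap",tri((218.1,244.2),(299.5,284.4)))
C,r=tri((192.6,200.4),(237.5,289.1));print("lean cap",C,r)
def nrm(n,p,d): return np.cross(ray(n,p)[1],ray(n,np.array(p)+30*np.array(d))[1])
for ds in((.695,.719),(.72,.69)):
  for dt in((.21,.978),(.19,.98)):
    a=np.cross(nrm("top",(192.6,200.4),dt),nrm("side",(237.5,289.1),ds));a/=np.linalg.norm(a);a*=np.sign(a[2])
    print(ds,dt,a,"tilt",np.degrees(np.arccos(a[2])),"az",np.degrees(np.arctan2(a[1],a[0])))
    F=C-.143*a;print("foot",F,proj("side",F),proj("top",F))
```

```text
UR cap (array([0.4256, 0.3114, 0.2088]), np.float64(0.17560979235055257))
lean cap [0.5644 0.4033 0.1761] 1.0745048383237514
(0.695, 0.719) (0.21, 0.978) [0.759  0.0465 0.6495] tilt 49.49705837493608 az 3.504360120163715
foot [0.4559 0.3966 0.0832] [273.6768 326.7005] [200.795  238.2581]
(0.695, 0.719) (0.19, 0.98) [0.7771 0.0378 0.6282] tilt 51.08193856923619 az 2.7858909536431207
foot [0.4533 0.3979 0.0862] [273.9847 327.02  ] [200.1457 238.9607]
(0.72, 0.69) (0.21, 0.978) [0.7946 0.0665 0.6035] tilt 52.87701703725064 az 4.780621924563025
foot [0.4508 0.3938 0.0898] [275.5647 325.7388] [201.0888 239.6184]
(0.72, 0.69) (0.19, 0.98) [0.8123 0.0575 0.5805] tilt 54.51749830358617 az 4.051885166800907
foot [0.4483 0.395  0.0931] [275.8421 326.0055] [200.4069 240.2987]
```

UR stands upright: its cap is at (0.4256, 0.3114, 0.209), as expected. The leaning axis comes to 51° with azimuth 3.5°, and that puts its foot edge on the 64 mm pack, which is consistent. Now I pick it up with the tool aligned to it.

Run:
```python
from job import *
yw=np.radians(3.5);q=ori(-51,yw);tz=R.from_quat(np.roll(q,-1)).apply([0,0,1])
g=np.array([.5638,.403,.1742])+.018*tz
L=[(g-.1*tz+[0,0,.05],q),(g-.05*tz,q),(g,q),(g+[0,0,.06],q),(g+[-.02,0,.12],q),(np.array([.49,.393,.34]),ori(-25,yw))]
ik=[inverse_kinematics(*l) for l in L];print(*ik,sep="\n")
if all(i is not None for i in ik):
    command_gripper(.55)
    move_pose([.47,.36,.42],ori(-20,yw));st("via")
    move_pose(*L[0]);st("pre")
    movel(L[1][0],v=.15);snap(8);st("near")
    s=cv2.imread("pics/side8.png");t=cv2.imread("pics/top8.png")
    c=lambda i,x,y,w:cv2.resize(i[y:y+w,x:x+w],(400,400),interpolation=cv2.INTER_CUBIC)
    cv2.imwrite("pics/near3.png",np.hstack([c(t,150,165,133),c(s,195,220,133)]))
```

```text
[0.44   1.051  0.6112 0.3934 2.2937 2.0843]
[0.4555 1.0369 0.8168 0.3554 2.1098 2.0152]
[0.4722 1.0035 0.9602 0.3487 2.0011 1.9891]
[0.4722 0.9451 0.942  0.3622 2.073  2.0189]
[0.4826 0.8622 0.9721 0.3816 2.1185 2.0518]
[0.5575 0.5238 1.2624 0.2057 1.7409 2.0625]
via t 30.35 tcp [0.4701 0.359  0.42  ] F [ 0.0681 -0.2135  0.4669] w 0.555
pre t 31.26 tcp [0.6278 0.4065 0.2776] F [-0.2152  0.0781  0.1653] w 0.552
near t 32.11 tcp [0.5895 0.4049 0.1963] F [-0.5771  0.3201  0.3785] w 0.553
```

View pics/near3.png

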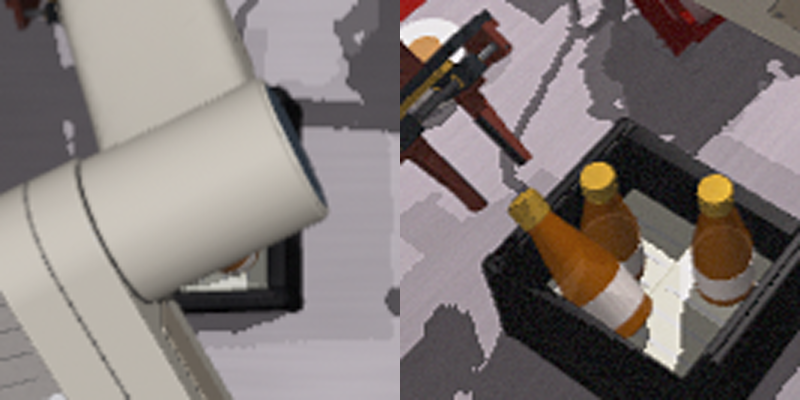

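The fingertips (530,160) and (487,208) straddle the line to the leaning cap at (528,207), and UR and the mate stand. Next: grip, lift and turn upright.

Run:
```python
from job import *
yw=np.radians(3.5);q=ori(-51,yw);tz=R.from_quat(np.roll(q,-1)).apply([0,0,1])
g=np.array([.5638,.403,.1742])+.018*tz
print(movel(g,v=.08,until_force=5));st("at")
command_gripper(.1);st("grip")
movel(g+[0,0,.06],v=.08);st("l1")
movel(g+[-.02,0,.12],v=.12);st("l2")
movel([.49,.393,.34],ori(-25,yw),v=.1)
carry("LM",[.43,.388,.345],9)
```

```text
False
at t 32.88 tcp [0.5503 0.4023 0.1632] F [-0.4739 -0.0917 -0.0638] w 0.551
grip t 33.32 tcp [0.5501 0.402  0.163 ] F [ 0.3815 -0.8089  1.1993] w 0.335
l1 t 34.22 tcp [0.5496 0.402  0.2224] F [-0.0793  0.4373 -3.5199] w 0.335
l2 t 34.89 tcp [0.5298 0.4021 0.2832] F [-0.158  -0.5153 -3.9154] w 0.341
hover t 37.67 tcp [0.4242 0.3862 0.2247] F [ 0.514   0.0433 -2.5603] w 0.334
expect side px at height 0.05 [283.1082 317.6578]
expect side px at height 0.03 [283.7878 321.5233]
[(array([280. , 315.1]), array([269, 302,  21,  24, 324], dtype=int32)), (array([300.3, 306.6]), array([293, 302,  15,  11, 150], dtype=int32))]
```

The body column is 280–281 against 283 for plumb, about 6–7° with the foot towards +x. I tilt the tool to compensate and check again.

Run:
```python
from job import *
x,y,w=PLACE["LM"];q=ori(-6.5,w);tz=R.from_quat(np.roll(q,-1)).apply([0,0,1])
P=np.array([x,y,.2437]);movel(P+.019*tz,q,v=.05);wait(.3);st("corr");snap(10)
p=proj("side",[x,y,.15]);print(p,amber("side10",(p[0]-25,p[1]-17,35,42)))
c=lambda i,x,y,w:cv2.resize(i[y:y+w,x:x+w],(400,400),interpolation=cv2.INTER_CUBIC)
cv2.imwrite("pics/hover3.png",np.hstack([c(cv2.imread(f"pics/side{i}.png"),235,240,100) for i in(9,10)]))
```

```text
corr t 38.34 tcp [0.4215 0.386  0.2249] F [ 0.4341 -0.3552 -3.3735] w 0.333
[283.1082 317.6578] [(array([282. , 316.1]), array([260, 302,  33,  26, 381], dtype=int32))]
```

View pics/hover3.png

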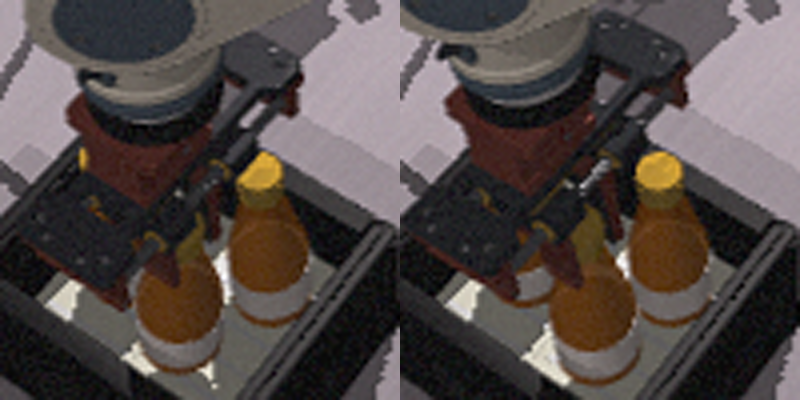

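After the correction the bottle stands parallel to UR, with its body centre at ~284 against 283. Setting it down.

Run:
```python
from job import *
x,y,w=PLACE["LM"];p=get_tcp_pos()
hit=movel([p[0],p[1],.14],v=.025,until_force=7);st("felt",hit)
if hit: release()
move_pose([.44,.05,.36],ori(0));st("away");snap(11)
B={n:[c for c,s_ in blobs(cv2.imread(f"pics/{n}11.png"),(19,110,50),(33,255,255),12) if c[0]<310] for n in("top","side")};print(B)
```

```text
felt True t 40.17 tcp [0.4216 0.386  0.1853] F [-1.0443  0.1584  4.1798] w 0.337
rest t 40.47 tcp [0.4215 0.386  0.1853] F [-0.3285  1.2316  5.6923] w 0.335
open t 41.23 tcp [0.4209 0.3853 0.1844] F [ 1.046  -0.779  -0.5147] w 0.597
up t 42.39 tcp [0.4211 0.3857 0.3343] F [ 0.0643 -0.3554 -0.231 ] w 0.603
away t 43.67 tcp [0.4403 0.0506 0.3599] F [-0.4033  0.4822 -0.3584] w 0.603
{'top': [array([298.3, 166.4]), array([207.7, 211.3]), array([192.3, 244.7]), array([218.1, 244.2])], 'side': [array([287.2, 195.6]), array([260.3, 280.3]), array([299.5, 284.7]), array([280.8, 306.4])]}
```

Run:
```python
from job import *
print("LM cap",tri((192.3,244.7),(280.8,306.4)),"mate",tri((207.7,211.3),(260.3,280.3)))
move_pose(G["UL"]+.13*u,QT);st("pre")
movel(G["UL"]+.035*u,v=.15)
pick_upper("UL")
carry("UL",[.45,-.08,.33],12)
```

```text
LM cap (array([0.4234, 0.3883, 0.2096]), np.float64(1.262939213375893)) mate (array([0.5284, 0.3521, 0.1863]), np.float64(0.860323207441014))
pre t 44.63 tcp [0.6055 0.0777 0.28  ] F [ 1.139   0.1153 -0.0187] w 0.601
False
at t 46.01 tcp [0.6797 0.073  0.1735] F [0.5338 0.4584 0.2077] w 0.6
grip t 46.5 tcp [0.6799 0.0729 0.1737] F [-1.7941 -1.4301  2.2882] w 0.338
0.05 t 47.07 tcp [0.6512 0.0747 0.2142] F [ 0.8043  0.8343 -2.3048] w 0.335
0.1 t 47.63 tcp [0.6224 0.0763 0.2547] F [ 0.1188  0.4433 -2.8612] w 0.333
0.2 t 48.62 tcp [0.5652 0.0797 0.3365] F [ 0.4212  0.3233 -2.09  ] w 0.335
hover t 51.6 tcp [ 0.4472 -0.3367  0.1997] F [ 0.2363  0.4275 -3.3109] w 0.334
expect side px at height 0.05 [413.2196 161.1426]
expect side px at height 0.03 [412.5292 165.4356]
[(array([413.9, 158.7]), array([406, 148,  17,  19, 212], dtype=int32)), (array([389.1, 160.6]), array([388, 154,   4,  15,  45], dtype=int32)), (array([411. , 174.8]), array([405, 172,  14,   5,  24], dtype=int32))]
```

LM is now upright: its cap is at the expected height and position. UL hangs plumb, column 413.9 against 413.2. Last placement.

Run:
```python
from job import *
if feel("UL"):
    release();snap(13)
    s=cv2.imread("pics/side13.png");t=cv2.imread("pics/top13.png")
    cv2.imwrite("pics/end.png",np.hstack([cv2.resize(t[130:290,170:490],(400,300)),cv2.resize(s[100:340,200:460],(400,300))]))
    for n,i in(("top",t),("side",s)): print(n,[c.tolist() for c,_ in blobs(i,(19,110,50),(33,255,255),12) if 190<c[0]<450 and c[1]>130])
```

```text
felt True pack~ 0.02966347276544609 t 54.15 tcp [ 0.4472 -0.3369  0.1287] F [-0.1178 -1.7876  4.5659] w 0.334
rest t 54.45 tcp [ 0.4472 -0.3369  0.1287] F [ 1.0828 -2.316   4.9168] w 0.336
open t 55.22 tcp [ 0.4462 -0.336   0.1277] F [ 0.0349 -0.192  -0.2885] w 0.6
up t 56.38 tcp [ 0.4467 -0.3366  0.2778] F [-0.4638  0.1579 -0.4818] w 0.6
top [[409.5, 159.2], [439.4, 164.2], [382.1, 165.6], [424.6, 203.7], [374.3, 206.5], [207.7, 211.2], [192.2, 244.7], [218.1, 244.3], [345.9, 261.8]]
side [[361.6, 135.0], [343.0, 146.9], [385.1, 149.4], [413.1, 161.8], [333.5, 162.4], [361.3, 182.3], [388.8, 237.5], [260.4, 280.5], [299.4, 284.6], [280.9, 306.4]]
```

View pics/end.png

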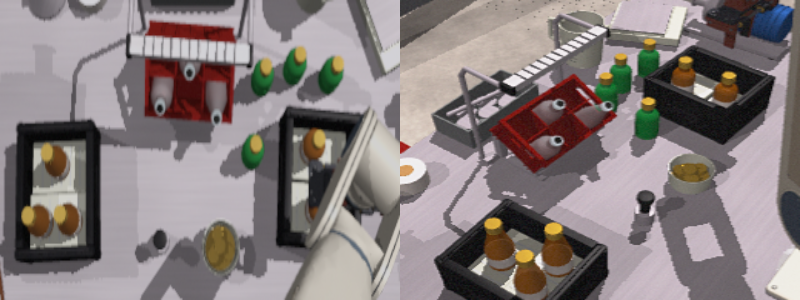

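Run:
```python
from job import *
print(proj("side",[.447,-.3365,.150]),get_time());job_done()
```

```text
[413.2196 161.1426] 56.475
the job is handed in; nothing more can be done
```

I handed the job in at 56.5 s. The last picture shows all three full bottles standing in the free halves of their boxes. The two tapered ones are in the left box beside the tapered bottle, and the round-shouldered one is in the right box beside its mate.

**One thing went wrong.** I gripped the first tapered bottle with the tool 15° off its axis, because the arm could not reach it aligned. The grip held that angle, so when I released it the bottle toppled about 50° and leaned inside box_taper. I picked it up again aligned, corrected the tilt and stood it upright. I reckon it moved slower than the 0.35 m/s limit as it toppled (about 0.25 m/s), but I could not measure that. I have no reading of its impact force on the box either.

**Last checks:**
- **Tapered bottles:** both caps triangulated within about 3 mm of where upright bottles should have them, and the mate had not shifted.
- **Round bottle:** checked in the side view only, because the arm hid it from the top camera. Its cap was within 1 px of upright. Its mate's cap had not moved.
- **Packs:** felt at about 64 mm in box_taper and 30 mm in box_round. Net tool force was 6 N or less at every stop.
- **Bystanders:** the tub had not moved. The empties and the capper looked in place in the last picture, but I did not measure them.
- **Drawing out:** the wrist showed only a few newtons on all three bottles.

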